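# Move the round calibration target to the next rail

### The job

At the picture-examination table, three calibration targets hang on one rail. Lift the one with the round plates up over the rail's end stop and hang it on the empty rail next to it, anywhere between that rail's two end stops, hanging straight from its saddle. Leave the square target and the narrow strip target hanging where they are.

Things in the scene. Friction and masses are not known exactly. Their poses are not given: they have to be found in the camera images.
- disc_grip (a point): Round target, 0.15 kg: centre of its grey upright grip tab, 12 (x) x 26 (y, along rail) x 50 tall (all in mm). Under the tab an aluminium saddle, 26 (x) x 30 (y), top 25 below the point, straddles the rail: roof 31 below the point, throat 16 wide, flaring to a 44 mouth. On each side of the rail hangs a white disc, 64 dia, down to 113 below the point (52 over both). Half-turn symmetric.
- square_grip (a point): Square target, to be left alone: same tab and saddle as the round one, with white square plates 60 x 60 mm marked with black squares. The point is the centre of its tab, 25 mm below the tab's top; axes as the round one's. The plates reach 111 mm below the point.
- strip_grip (a point): Strip target, to be left alone: same tab and saddle as the round one, with narrow white plates 30 mm wide, 64 mm tall, with scale lines. The point is the centre of its tab, 25 mm below the tab's top; axes as the round one's. Targets hang about 85 mm apart in any order on the full rail, of the same make and height as the empty one, roughly in line to its left or right.
- empty_mid (a point): Empty rail: fixed level steel rod, 12 mm dia, 280 mm long, on a low stand with two posts. The point is on its axis at mid-length, 105 mm above the table; y along the rod, z up. Each end, 140 mm from the point, has a dark disc stop, 32 mm dia, 8 mm thick, 10 mm above the rod's top. A target hanging on a rail has its tab centre 37 mm above the rod's axis, y along the rod.

How it is judged:
By the outcome, as a careful person would: the job done as asked, in the order asked, and still so for the second after the job is handed in, with the robot touching nothing.
It also fails if it takes over 45 s, if anything falls off the work surface, if the arm or the gripper's body presses on something with over 40 N, if the wrist force passes 120 N, or if a joint passes its speed limit or range.

### The arm

A 7-joint arm with a two-finger parallel gripper is mounted at the origin on the work surface. World frame = base frame: x ahead of the robot, y to its left, z up, the work surface at z = 0. Lengths are in m, angles in rad, forces in N, time in s.
With the tool pointing down it reaches from about 0.425 to 0.875 m from the base axis. Payload 4.7 kg.
Tool frame: the origin (TCP) lies midway between the tips of the shut fingers; the grasp point (between the pads) lies 19 mm behind it (ctrl.grip_point_offset is the distance from the TCP to the grasp point, in m); z points along the fingers, y is the line along which they close (so a half turn about z gives the same grasp; the last joint's range is limited). The gripper opens to 87 mm and grips with 3 to 60 N. Pads are 19 mm wide; open, the fingers measure 117 mm over their backs; the gripper's body (75 mm by 190 mm) begins 51 mm behind the grasp point.
Start: joints at [1.204, 0.321, -0.07, 1.45, 0.023, 1.371, -0.057], TCP at [0.242, -0.603, 0.223] pointing down, gripper open.
Joint ranges: [-2.86, 2.86], [-0.3, 2.09], [-1.38, 1.24], [0.06, 2.45], [-1.56, 4.7], [0.09, 2.05], [-2.69, 2.69]. Speed limits (rad/s): [2.57, 2.57, 3.14, 3.14, 3.14, 3.14, 3.14].

### API

Orientations are given as a rotation vector (axis times angle).
In Python, from bench import ctrl gives the robot as it stands.
- The arm moves only by the tool move_arm, never from a script. Its argument "increments" is text: rows parted by semicolons, each of 7 numbers parted by spaces: the shift along the world's x, y, z in mm, then the turn, a rotation vector about the world's x, y, z in degrees, then the closure in counts, from 0 (fully open) to 255 (shut). A call has exactly 8 rows; each row shifts and turns the commanded pose from where the row before left it; what a row does not reach is not made up. A row lasts 1/12 s, in which the tool goes at most 41.7 mm and 7.16 degrees, less where a joint would pass 70% of its speed; a pose out of reach is approached as far as the arm can. A call with a gripper value outside its range is refused whole. The fingers move at their own pace and stop on an object; "grip_force" is the grip in N (left out, the last holds). Time passes only in rows, so rows that do not move let the fingers close, or fill a call up. It gives the time, the measured TCP pose, the force, the opening and the grip force at its end, in the units of the state.
- ctrl.get_state(): the state, without advancing time (a new reading comes with each control period).
- ctrl.get_image(name): name is "scene" or "top" or "wrist"; returns a dict with "frame" (384x512x3 uint8, red, green, blue), "depth" (384x512 float32, m along the optical axis (not along the pixel's ray), 0 where there is no reading), "fx", "fy", "cx", "cy" (pixels), "k1" (the pictures are not rectified: a ray, as slopes to the right and down, at radius r is drawn at 1 + k1 r^2 times it, then the intrinsics apply), "position" and "orientation" of the camera in the world. Camera axes: x right, y down, z forward; pixel columns grow to the right and rows downward; lengths in m; the calibration is good to about 2 mm. A picture is of the moment at which its call begins.
- ctrl.close_job(): hands the job in; it is judged then, once.
Trained networks look in a picture, given as the dict that the camera call returned (one of the last four; its "shot" number tells which), for a name from the list of things; names that differ only in an ending like _2 or _b are one class to them, and where a whole thing is asked for, a point or a joint stands for the part that bears it (a point fixed in the world has none). Each returns a list of dicts, best first, with "score" (0 to 1); they miss things now and then, are a little off and sometimes report something else, mostly with a low value. They report only what shows in the picture. A call takes as long as a camera call.
- ctrl.find_in(target, picture): "centre" ([x, y, z] in m, in world coordinates, good to about 4 mm: the middle of the surface that is visible of it).
- ctrl.silhouettes(target, picture): "region" (384x512 bool, what is visible of it).
The state is a dict: "time": time; "joint_positions": joint angles; "qd": joint speeds; "joint_torque": joint torques, N m; "position": TCP position; "tool_rot": TCP orientation; "ft_force": force on the tool from outside, world axes, zero at the start; "torque": the same for the moment, N m; "grip_width": opening from 0.0 (shut) to 1.0 (fully open); "grip_force": force on a finger pad.
Only numpy, scipy, OpenCV 4.12 (cv2) and the standard library are available. Lean on these libraries where they do the work, as an engineer would, in place of code of your own. Each camera call takes 0.05 s, during which the arm holds its last target. There are 200 camera calls.

## Working session

There is one attempt and no reset: what is moved stays moved. The work goes in short steps, Python scripts to look and compute and a tool call to move; the robot and the scene stay as the last step left them, time stands still between calls to the robot, and variables do not carry over. Pictures are saved under pics/ and viewed, at most 10 in all, crops included, and the job is handed in when it is done.

Besides the shell and the picture viewer there is one more tool, called after "Call:" by a JSON object that holds its "op" and its "data". move_arm: Moves the arm, as the interface text tells. Its arguments: {"type":"object","properties":{"increments":{"type":"string"},"grip_force":{"type":"number"}},"required":["increments"]}

```bash
mkdir -p pics; cat > h.py <<'E'
from bench import ctrl
import numpy as np, cv2
from scipy.spatial.transform import Rotation as R
def world(p):
    h,w=p["depth"].shape; K=np.array([[p["fx"],0,p["cx"]],[0,p["fy"],p["cy"]],[0,0,1]])
    u,v=np.meshgrid(np.arange(w),np.arange(h))
    xd=(u-p["cx"])/p["fx"]; yd=(v-p["cy"])/p["fy"]; x,y=xd.copy(),yd.copy()
    for _ in range(15):
        s=1+p["k1"]*(x*x+y*y); x,y=xd/s,yd/s
    d=p["depth"]; c=np.stack([x*d,y*d,d],-1)
    o=np.array(p["orientation"],float)
    M=R.from_rotvec(o).as_matrix() if o.shape==(3,) else (o if o.shape==(3,3) else R.from_quat(o).as_matrix())
    return c@M.T+np.array(p["position"])
def save(p,n): cv2.imwrite(f"pics/{n}.png",p["frame"][:,:,::-1])
E
python3 - <<'E'
from h import *
s=ctrl.get_state()
print({k:np.round(v,3) for k,v in s.items()})
ims=[]
for c in ("scene","top"):
    p=ctrl.get_image(c); print(c,p["position"],p["orientation"],p["k1"]); ims.append(p["frame"])
    for t in ("disc_grip","square_grip","strip_grip","empty_mid"):
        print(t,[(np.round(d["centre"],3),round(d["score"],2)) for d in ctrl.find_in(t,p)[:3]])
cv2.imwrite("pics/a.png",cv2.resize(np.hstack(ims)[:,:,::-1],(800,300),interpolation=cv2.INTER_AREA)); cv2.imwrite("pics/top.png",ims[1][:,:,::-1])
E
```

```text
{'time': np.float64(0.0), 'joint_positions': array([ 1.204,  0.322, -0.07 ,  1.452,  0.023,  1.371, -0.057]), 'qd': array([-0.001, -0.001, -0.001, -0.   ,  0.001,  0.   , -0.001]), 'joint_torque': array([ 0.0000e+00, -4.9129e+01, -4.0300e-01, -3.1253e+01, -6.4000e-02,
        4.4000e-02,  0.0000e+00]), 'position': array([ 0.241, -0.603,  0.221]), 'tool_rot': array([-3.083e+00, -5.940e-01,  1.000e-03]), 'ft_force': array([-0.621,  0.035,  0.197]), 'torque': array([-0.004, -0.018, -0.073]), 'grip_force': np.float64(0.0), 'grip_width': np.float64(0.999)}
scene [ 1.04033272 -0.2278214   0.77260829] [-2.08352946 -1.3531207   0.51359612] -0.004902332371187224
disc_grip [(array([0.56 , 0.261, 0.086]), 0.97)]
square_grip [(array([0.548, 0.176, 0.088]), 0.67)]
strip_grip [(array([0.524, 0.096, 0.101]), 0.71)]
empty_mid [(array([ 0.539, -0.171,  0.006]), 0.66)]
top [0.4248443  0.00797637 1.00966379] [-2.20176532  2.15063707 -0.16207918] -0.16006059141627724
disc_grip [(array([0.549, 0.262, 0.099]), 0.75)]
square_grip [(array([0.528, 0.178, 0.099]), 0.67)]
strip_grip [(array([0.509, 0.1  , 0.116]), 0.75)]
empty_mid [(array([ 0.537, -0.161,  0.008]), 0.76)]
```

View pics/a.png

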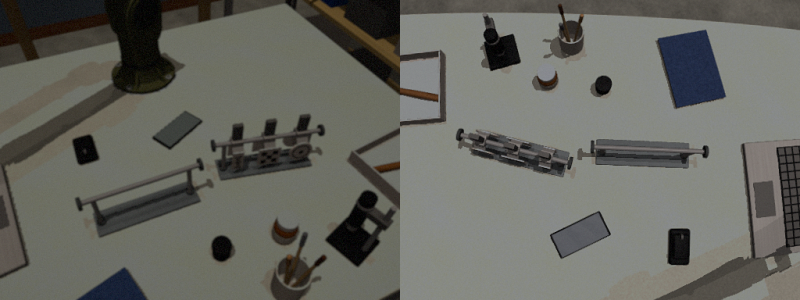

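The full rail is on the left (+y) and yawed, with the round target at its outer end. The empty rail is on the right. I'll measure both from depth.

```bash
python3 - <<'E'
from h import *
for c in ("top","scene"):
    p=ctrl.get_image(c); W=world(p); x,y,z=W[...,0],W[...,1],W[...,2]
    reg=(x>.4)&(x<.68)
    print(c)
    m=(reg&(z>.155)&(z<.18)&(y>0)&(y<.4)).astype(np.uint8)
    n,l,st,_=cv2.connectedComponentsWithStats(m)
    for i in range(1,n):
        if st[i,4]>12:
            q=W[l==i]; print(" tab",st[i,4],q.mean(0).round(4),q.min(0).round(3),q.max(0).round(3), st[i,:4])
    for nm,lo,hi in(("empty",-.34,.02),("full",.03,.4)):
        k=reg&(z>.1)&(z<.118)&(y>lo)&(y<hi); q=W[k]
        pts=q[:,:2].astype(np.float32); v=cv2.fitLine(pts,cv2.DIST_HUBER,0,.01,.01).ravel()
        t=(pts-v[2:])@v[:2]; e=abs((pts-v[2:])@np.array([-v[1],v[0]]))
        print(nm,len(q),v.round(4),"yaw",np.degrees(np.arctan2(-v[0],v[1])).round(2),"t",np.percentile(t,[0,1,99,100]).round(3),"z",np.percentile(q[:,2],[50,95]).round(4),"ends",(v[2:]+t.min()*v[:2]).round(3),(v[2:]+t.max()*v[:2]).round(3),"e",e.mean().round(4))
    if c=="top":
        cv2.imwrite("pics/crop.png",cv2.resize(p["frame"][140:250,50:420,::-1],None,fx=2.1,fy=2.1))
E
```

```text
top
 tab 113 [0.5482 0.2636 0.1669] [0.54  0.251 0.155] [0.556 0.279 0.172] [ 87 170  17  10]
 tab 110 [0.5284 0.1794 0.1671] [0.521 0.166 0.156] [0.536 0.194 0.171] [132 182  17  10]
 tab 105 [0.5096 0.0988 0.1672] [0.502 0.086 0.156] [0.518 0.113 0.17 ] [176 193  16  10]
empty 954 [ 0.0193  0.9998  0.5353 -0.1604] yaw -1.1 t [-0.146 -0.143  0.148  0.15 ] z [0.1108 0.1147] ends [ 0.532 -0.306] [ 0.538 -0.01 ] e 0.0037
full 921 [0.227  0.9739 0.5273 0.179 ] yaw -13.12 t [-0.147 -0.146  0.146  0.15 ] z [0.1112 0.1175] ends [0.494 0.036] [0.561 0.325] e 0.0066
scene
 tab 117 [0.5495 0.2606 0.1635] [0.539 0.247 0.155] [0.557 0.275 0.169] [382 146  16  10]
 tab 124 [0.5304 0.1754 0.1634] [0.52  0.164 0.155] [0.537 0.189 0.17 ] [339 152  16  10]
 tab 120 [0.5118 0.0943 0.164 ] [0.501 0.082 0.155] [0.518 0.108 0.17 ] [297 157  15  11]
empty 1185 [ 0.0119  0.9999  0.5387 -0.1669] yaw -0.68 t [-0.141 -0.139  0.151  0.153] z [0.1098 0.1133] ends [ 0.537 -0.308] [ 0.541 -0.013] e 0.0031
full 1126 [0.2225 0.9749 0.5337 0.1754] yaw -12.86 t [-0.148 -0.148  0.145  0.148] z [0.1096 0.1172] ends [0.501 0.031] [0.567 0.32 ] e 0.0052
```

View pics/crop.png

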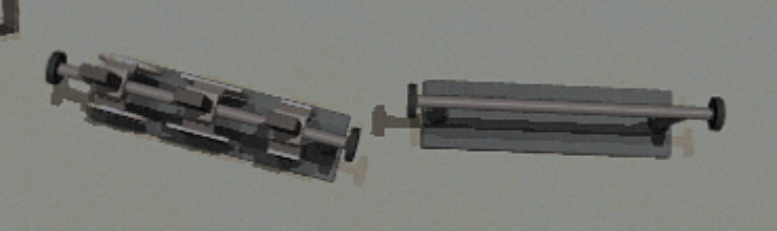

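Call:
{"op": "move_arm", "data": {"increments": "20 26 4 0 0 5 0;25 32 4 0 0 5.5 0;25 32 4 0 0 5.5 0;25 32 4 0 0 5.5 0;25 32 4 0 0 5.5 0;25 32 4 0 0 5.5 0;25 32 4 0 0 5.5 0;25 32 4 0 0 5.5 0"}}

```text
time: 1.27
position: [0.4375, -0.3518, 0.2552]
tool_rot: [2.64, 1.701, -0.0]
ft_force: [0.8, -0.5, 0.2]
grip_width: 1.0
grip_force: 0.0
```

Call:
{"op": "move_arm", "data": {"increments": "6.5 38 0 0 0 5 0;6.5 38 0 0 0 5 0;6.5 38 0 0 0 1.6 0;6.5 38 0 0 0 0 0;6.5 38 0 0 0 0 0;6.5 38 0 0 0 0 0;6.5 38 0 0 0 0 0;6.5 38 0 0 0 0 0"}}

```text
time: 1.93
position: [0.4885, -0.0476, 0.255]
tool_rot: [2.459, 1.953, 0.0]
ft_force: [0.6, -0.2, -0.2]
grip_width: 1.0
grip_force: 0.0
```

Call:
{"op": "move_arm", "data": {"increments": "6.5 38 0 0 0 0 0;6.5 38 0 0 0 0 0;6.5 38 0 0 0 0 0;6.5 38 0 0 0 0 0;6.5 38 0 0 0 0 0;6.5 38 0 0 0 0 0;6.5 38 0 0 0 0 0;0 0 0 0 0 0 0"}}

```text
time: 2.6
position: [0.5322, 0.2263, 0.2547]
tool_rot: [-2.444, -1.964, -0.006]
ft_force: [-2.0, 1.0, 1.3]
grip_width: 1.001
grip_force: 0.0
```

```bash
python3 - <<'E'
from h import *
p=ctrl.get_image("wrist"); W=world(p); z=W[...,2]; save(p,"w1")
s=ctrl.get_state(); print(s["position"].round(4) if hasattr(s["position"],"round") else s["position"])
M=R.from_rotvec(s["tool_rot"]).as_matrix(); print("tooly",np.degrees(np.arctan2(M[1,1],M[0,1])),"z",M[:,2].round(3))
m=((z>.155)&(z<.18)&(p["depth"]>0)).astype(np.uint8)
n,l,st,_=cv2.connectedComponentsWithStats(m)
for i in range(1,n):
    if st[i,4]>30:
        q=W[l==i]; q=q[q[:,2]>.162]
        (c,sz,a)=cv2.minAreaRect((q[:,:2]*1000).astype(np.float32)); print(st[i,:5],q.mean(0).round(4),np.round(c,1),np.round(sz,1),round(a,1))
for t in ("disc_grip",): print([(np.round(d["centre"],3),round(d["score"],2)) for d in ctrl.find_in(t,p)[:3]])
E
```

```text
[0.5326 0.2222 0.2546]
tooly -12.577660388142077 z [-0.001  0.004 -1.   ]
[260 129  15  33 459] [0.5491 0.2653 0.1661] [549.2 264.5] [25.7 11.6] 77.7
[259 225  14  27 344] [0.5302 0.183  0.166 ] [530.3 182. ] [21.9 11.6] 77.6
[258 304  13   6  61] [0.5149 0.1103 0.1624] [514.7 110.4] [0.2 3.9] 83.7
[(array([0.548, 0.264, 0.101]), 0.86)]
```

View pics/w1.png

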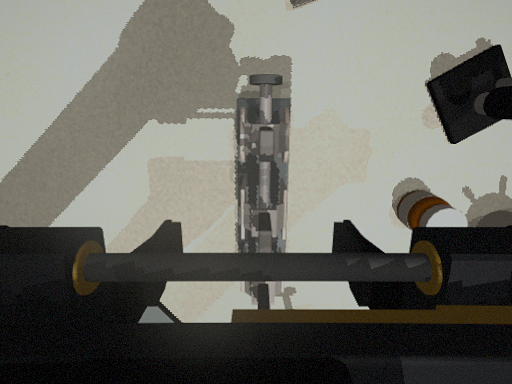

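The round target's tab shows at pixel (267,145), which puts it at (0.549, 0.264) at the expected height and size. The tool's yaw already matches it.

Call:
{"op": "move_arm", "data": {"increments": "4 10 0 0 0 0 0;4 10 0 0 0 0 0;4 10 0 0 0 0 0;4 11 0 0 0 0 0;0 0 0 0 0 0 0;0 0 -12 0 0 0 0;0 0 -15 0 0 0 0;0 0 -18 0 0 0 0"}}

```text
time: 3.37
position: [0.5506, 0.2569, 0.209]
tool_rot: [2.46, 1.952, 0.001]
ft_force: [0.9, 0.8, -0.6]
grip_width: 1.004
grip_force: 0.0
```

Call:
{"op": "move_arm", "data": {"increments": "0 0 -18 0 0 0 0;0 0 -18 0 0 0 0;0 0 -18 0 0 0 0;0 0 -15 0 0 0 0;0 0 -8 0 0 0 0;0 0 -5 0 0 0 0;0 0 0 0 0 0 0;0 0 0 0 0 0 0"}}

```text
time: 4.03
position: [0.5503, 0.2575, 0.128]
tool_rot: [2.46, 1.953, 0.001]
ft_force: [-1.5, -0.5, 0.3]
grip_width: 0.999
grip_force: 0.0
```

Call:
{"op": "move_arm", "data": {"increments": "-1 3 0 0 0 0 0;0 3 0 0 0 0 0;0 0 0 0 0 0 60;0 0 0 0 0 0 120;0 0 0 0 0 0 160;0 0 0 0 0 0 190;0 0 0 0 0 0 220;0 0 0 0 0 0 255", "grip_force": 25}}

```text
time: 4.7
position: [0.5491, 0.2634, 0.1276]
tool_rot: [2.46, 1.954, 0.0]
ft_force: [0.1, 0.3, -0.5]
grip_width: 0.63
grip_force: 0.0
```

Call:
{"op": "move_arm", "data": {"increments": "0 0 0 0 0 0 255;0 0 0 0 0 0 255;0 0 0 0 0 0 255;0 0 0 0 0 0 255;0 0 0 0 0 0 255;0 0 0 0 0 0 255;0 0 0 0 0 0 255;0 0 0 0 0 0 255"}}

```text
time: 5.37
position: [0.5489, 0.2637, 0.1276]
tool_rot: [-2.46, -1.954, 0.0]
ft_force: [-0.5, 1.0, 1.1]
grip_width: 0.133
grip_force: 25.0
```

The grip holds at 11.6 mm, which matches the tab thickness. Lifting straight up.

Call:
{"op": "move_arm", "data": {"increments": "0 0 5 0 0 0 255;0 0 12 0 0 0 255;0 0 20 0 0 0 255;0 0 26 0 0 0 255;0 0 30 0 0 0 255;0 0 30 0 0 0 255;0 0 30 0 0 0 255;0 0 20 0 0 0 255"}}

```text
time: 6.03
position: [0.5495, 0.2642, 0.305]
tool_rot: [2.459, 1.953, 0.007]
ft_force: [0.2, 0.6, -0.9]
grip_width: 0.132
grip_force: 25.0
```

Call:
{"op": "move_arm", "data": {"increments": "0 0 12 0 0 0 255;0 0 5 0 0 0 255;0 -5 0 0 0 0 255;0 -12 0 0 0 0 255;0 -20 0 0 0 0 255;0 -28 0 0 0 0 255;0 -30 0 0 0 0 255;-1 -30 0 0 0 1 255"}}

```text
time: 6.7
position: [0.5472, 0.1356, 0.3154]
tool_rot: [-2.442, -1.974, 0.005]
ft_force: [0.0, -0.0, -2.7]
grip_width: 0.132
grip_force: 25.0
```

Call:
{"op": "move_arm", "data": {"increments": "-1 -30 0 0 0 1.5 255;-1 -30 0 0 0 1.5 255;-1 -30 0 0 0 1.5 255;-1 -30 0 0 0 1.5 255;-1 -30 0 0 0 1.5 255;-1 -25 0 0 0 1.5 255;-1 -15 0 0 0 1.5 255;0 -8 0 0 0 0 255"}}

```text
time: 7.37
position: [0.5394, -0.0643, 0.3155]
tool_rot: [-2.256, -2.183, 0.005]
ft_force: [-0.4, 0.5, -1.0]
grip_width: 0.134
grip_force: 25.0
```

```bash
cat > look.py <<'E'
from h import *
import sys
n=sys.argv[1]
p=ctrl.get_image("wrist"); q=ctrl.get_image("scene"); t=ctrl.get_image("top"); s=ctrl.get_state()
M=R.from_rotvec(s["tool_rot"]).as_matrix(); print(np.round(s["position"],4),"tooly",np.degrees(np.arctan2(M[1,1],M[0,1])).round(2),"z",M[:,2].round(4),s["grip_width"])
cv2.imwrite(f"pics/{n}.png",cv2.resize(np.vstack([np.hstack([p["frame"],q["frame"]])])[:,:,::-1],(800,300),interpolation=cv2.INTER_AREA))
for nm,c in (("wrist",p),("scene",q),("top",t)):
    W=world(c)[c["depth"]>0]; 
    k=(abs(W[:,0]-.537)<.03)&(W[:,2]>.1)&(W[:,2]<.116)&(W[:,1]>-.29)&(W[:,1]<-.03); a=W[k]
    if len(a)<30: print(nm,len(a)); continue
    v=cv2.fitLine(a[:,:2].astype(np.float32),cv2.DIST_HUBER,0,.01,.01).ravel()
    v=v*np.array([np.sign(v[1])]*2+[1,1])
    print(nm,len(a),"x at y=-.16:",(v[2]+(-.16-v[3])*v[0]/v[1]).round(4),"yaw",np.degrees(np.arctan2(-v[0],v[1])).round(2),"yrange",a[:,1].min().round(3),a[:,1].max().round(3),"ztop",np.percentile(a[:,2],90).round(4))
    g=[(np.round(d["centre"],3),round(d["score"],2)) for d in ctrl.find_in("disc_grip",c)[:2]]; print(g)
E
python3 look.py b
```

```text
[ 0.5404 -0.0598  0.3165] tooly -1.69 z [-1.8e-03  9.0e-04 -1.0e+00] 0.1377649014787886
wrist 727 x at y=-.16: 0.537 yaw -0.92 yrange -0.271 -0.03 ztop 0.1106
[(array([ 0.539, -0.052,  0.296]), 0.6)]
scene 992 x at y=-.16: 0.5388 yaw -0.71 yrange -0.29 -0.031 ztop 0.112
[]
top 21
```

View pics/b.png

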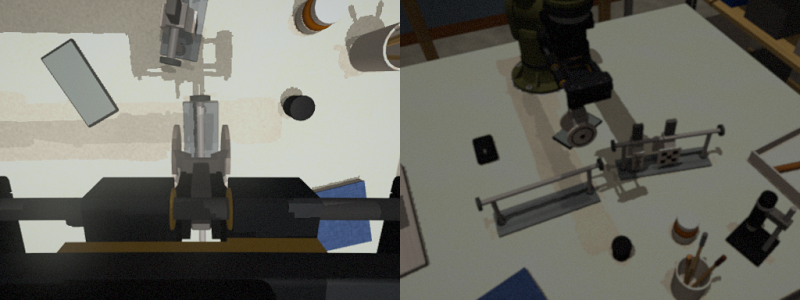

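The target is held straight and clear of everything. The empty rail's x is about 0.537 with yaw −0.9°. I'll move above mid-rail and descend partway.

Call:
{"op": "move_arm", "data": {"increments": "0 -8 0 0 0 0.8 255;-1 -16 0 0 0 0 255;-1 -22 0 0 0 0 255;-1 -22 0 0 0 0 255;0 -18 0 0 0 0 255;0 -10 0 0 0 0 255;0 -4 0 0 0 0 255;0 0 0 0 0 0 255"}}

```text
time: 8.28
position: [0.5382, -0.159, 0.3174]
tool_rot: [-2.236, -2.206, -0.001]
ft_force: [-0.3, -0.1, -1.6]
grip_width: 0.133
grip_force: 25.0
```

Call:
{"op": "move_arm", "data": {"increments": "0 0 -8 0 0 0 255;0 0 -14 0 0 0 255;0 0 -18 0 0 0 255;0 0 -18 0 0 0 255;0 0 -14 0 0 0 255;0 0 -8 0 0 0 255;0 0 0 0 0 0 255;0 0 0 0 0 0 255"}}

```text
time: 8.95
position: [0.5382, -0.1584, 0.2376]
tool_rot: [-2.235, -2.208, -0.0]
ft_force: [0.1, -0.1, -2.3]
grip_width: 0.134
grip_force: 25.0
```

```bash
python3 look.py c; python3 - <<'E'
from h import *
# lateral offset of held target vs. the rod, in the same wrist depth picture
p=ctrl.get_image("wrist"); W=world(p)[p["depth"]>0]
for lo,hi in((.1,.115),(.13,.15),(.15,.17),(.17,.19),(.19,.205),(.205,.225),(.225,.26)):
    k=(W[:,2]>lo)&(W[:,2]<hi)&(abs(W[:,0]-.537)<.05)&(abs(W[:,1]+.15)<.1); a=W[k]
    if len(a)>10: print(lo,len(a),np.percentile(a[:,0],[1,50,99]).round(4),np.percentile(a[:,1],[1,50,99]).round(3))
E
```

```text
[ 0.5388 -0.1592  0.2388] tooly -0.75 z [ 2.e-03 -7.e-04 -1.e+00] 0.13587926137424078
wrist 2110 x at y=-.16: 0.5369 yaw -0.92 yrange -0.29 -0.03 ztop 0.1107
[(array([ 0.541, -0.143,  0.221]), 0.73)]
scene 907 x at y=-.16: 0.5393 yaw -0.95 yrange -0.29 -0.03 ztop 0.112
[(array([ 0.565, -0.159,  0.181]), 0.95)]
top 405 x at y=-.16: 0.5355 yaw -0.88 yrange -0.158 -0.03 ztop 0.1131
[(array([ 0.555, -0.144,  0.186]), 0.59)]
0.1 1762 [0.5316 0.5377 0.5437] [-0.177 -0.109 -0.051]
0.13 46 [0.517  0.561  0.5613] [-0.16  -0.151 -0.136]
0.15 142 [0.517  0.5174 0.5614] [-0.156 -0.142 -0.127]
0.17 294 [0.5135 0.5611 0.5652] [-0.149 -0.131 -0.126]
0.19 994 [0.5133 0.5554 0.565 ] [-0.18  -0.152 -0.133]
0.205 603 [0.5191 0.5383 0.5584] [-0.166 -0.147 -0.143]
0.225 1495 [0.5247 0.5389 0.5533] [-0.154 -0.148 -0.143]
```

View pics/c.png

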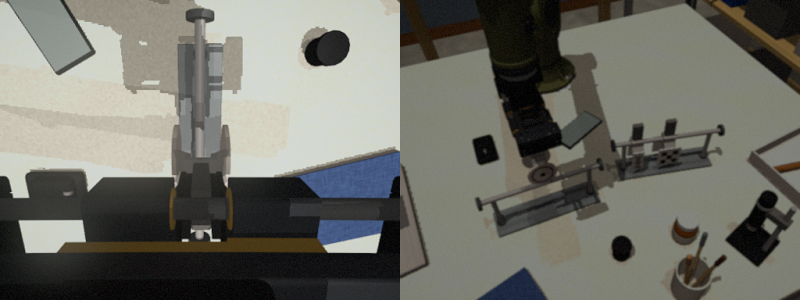

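In the wrist picture the rod runs between the two discs, seen around (200,100) to (200,160). The held target sits about 2 mm too far in +x, so I'll correct that and lower it.

Call:
{"op": "move_arm", "data": {"increments": "-2 0 0 0 0 0 255;0 0 -8 0 0 0 255;0 0 -14 0 0 0 255;0 0 -18 0 0 0 255;0 0 -18 0 0 0 255;0 0 -14 0 0 0 255;0 0 -8 0 0 0 255;0 0 0 0 0 0 255"}}

```text
time: 9.97
position: [0.5345, -0.1592, 0.1552]
tool_rot: [-2.234, -2.204, 0.002]
ft_force: [0.2, 0.0, -1.8]
grip_width: 0.134
grip_force: 25.0
```

Call:
{"op": "move_arm", "data": {"increments": "0 0 -5 0 0 0 255;0 0 -5 0 0 0 255;0 0 -5 0 0 0 255;0 0 -5 0 0 0 255;0 0 -4 0 0 0 255;0 0 -3 0 0 0 255;0 0 0 0 0 0 255;0 0 0 0 0 0 255"}}

```text
time: 10.63
position: [0.536, -0.1594, 0.1305]
tool_rot: [-2.236, -2.206, 0.0]
ft_force: [-0.5, -0.3, -1.5]
grip_width: 0.134
grip_force: 25.0
```

Call:
{"op": "move_arm", "data": {"increments": "0 0 -1 0 0 0 255;0 0 -1 0 0 0 255;0 0 -0.5 0 0 0 255;0 0 0 0 0 0 255;0 0 0 0 0 0 255;0 0 0 0 0 0 255;0 0 0 0 0 0 255;0 0 0 0 0 0 255"}}

```text
time: 11.3
position: [0.5361, -0.1595, 0.1282]
tool_rot: [2.236, 2.206, 0.0]
ft_force: [-0.2, 0.2, -1.3]
grip_width: 0.133
grip_force: 25.0
```

```bash
python3 look.py d; python3 -c "
from h import *
s=ctrl.get_state();print(s['ft_force'],s['torque'])"
```

```text
[ 0.5361 -0.1595  0.1281] tooly -0.78 z [ 1.e-04 -1.e-04 -1.e+00] 0.1399839632576854
wrist 4747 x at y=-.16: 0.5367 yaw -0.86 yrange -0.225 -0.034 ztop 0.1108
[(array([ 0.537, -0.089,  0.008]), 0.66)]
scene 658 x at y=-.16: 0.5388 yaw -0.81 yrange -0.29 -0.031 ztop 0.1121
[(array([ 0.565, -0.16 ,  0.067]), 0.75), (array([0.54 , 0.175, 0.085]), 0.72)]
top 351 x at y=-.16: 0.5373 yaw 0.2 yrange -0.145 -0.03 ztop 0.1131
[(array([ 0.557, -0.142,  0.076]), 0.53)]
[-0.07130437  0.36762523 -0.70348182] [-0.0233019  -0.09688481 -0.00246198]
```

Call:
{"op": "move_arm", "data": {"increments": "0 0 -0.5 0 0 0 255;0 0 0 0 0 0 255;0 0 -0.5 0 0 0 255;0 0 0 0 0 0 255;0 0 0 0 0 0 255;0 0 0 0 0 0 255;0 0 0 0 0 0 255;0 0 0 0 0 0 255"}}

```text
time: 12.27
position: [0.5362, -0.1595, 0.1275]
tool_rot: [2.236, 2.206, 0.0]
ft_force: [-2.6, 1.1, 4.6]
grip_width: 0.138
grip_force: 25.0
```

The saddle now rests on the rod, with about 5 N of light contact. Releasing gently.

Call:
{"op": "move_arm", "data": {"increments": "0 0 0.3 0 0 0 255;0 0 0 0 0 0 210;0 0 0 0 0 0 200;0 0 0 0 0 0 190;0 0 0 0 0 0 170;0 0 0 0 0 0 140;0 0 0 0 0 0 100;0 0 0 0 0 0 60", "grip_force": 10}}

```text
time: 12.93
position: [0.5361, -0.1595, 0.1273]
tool_rot: [2.237, 2.206, 0.0]
ft_force: [-0.2, 0.4, 0.1]
grip_width: 0.474
grip_force: 0.0
```

Call:
{"op": "move_arm", "data": {"increments": "0 0 0 0 0 0 0;0 0 0 0 0 0 0;0 0 0 0 0 0 0;0 0 0 0 0 0 0;0 0 0 0 0 0 0;0 0 0 0 0 0 0;0 0 0 0 0 0 0;0 0 0 0 0 0 0"}}

```text
time: 13.6
position: [0.5361, -0.1595, 0.1274]
tool_rot: [2.236, 2.206, 0.0]
ft_force: [0.2, -0.1, 0.4]
grip_width: 0.984
grip_force: 0.0
```

```bash
python3 look.py e; python3 - <<'E'
from h import *
p=ctrl.get_image("wrist"); W=world(p)[p["depth"]>0]
for lo,hi in((.03,.06),(.06,.08),(.08,.1),(.118,.135),(.135,.15),(.15,.175)):
    k=(W[:,2]>lo)&(W[:,2]<hi)&(abs(W[:,0]-.537)<.032)&(W[:,1]>-.2)&(W[:,1]<-.1); a=W[k]
    if len(a)>10: print(lo,len(a),np.percentile(a[:,0],[1,50,99]).round(4),np.percentile(a[:,1],[1,50,99]).round(3),a[:,2].max())
E
```

```text
[ 0.536  -0.1595  0.1273] tooly -0.78 z [ 0. -0. -1.] 0.9977853305845635
wrist 5056 x at y=-.16: 0.5368 yaw -0.7 yrange -0.224 -0.034 ztop 0.1113
[(array([ 0.537, -0.147,  0.117]), 0.87)]
scene 649 x at y=-.16: 0.5387 yaw -0.68 yrange -0.29 -0.031 ztop 0.1118
[(array([ 0.563, -0.158,  0.069]), 0.62)]
top 374 x at y=-.16: 0.5352 yaw -1.08 yrange -0.155 -0.03 ztop 0.1132
[(array([ 0.536, -0.146,  0.084]), 0.55)]
0.03 203 [0.5129 0.5151 0.5611] [-0.158 -0.143 -0.126] 0.05992324256823639
0.06 339 [0.511  0.5581 0.5627] [-0.188 -0.133 -0.126] 0.07995122873523602
0.08 1662 [0.5108 0.5267 0.5624] [-0.181 -0.155 -0.134] 0.09998832804952446
0.118 214 [0.5308 0.5367 0.5425] [-0.147 -0.145 -0.145] 0.13492074290658446
0.135 251 [0.5308 0.5364 0.5425] [-0.147 -0.145 -0.145] 0.14997691116471357
0.15 899 [0.5306 0.5364 0.5422] [-0.171 -0.147 -0.145] 0.16797707717365018
```

View pics/e.png

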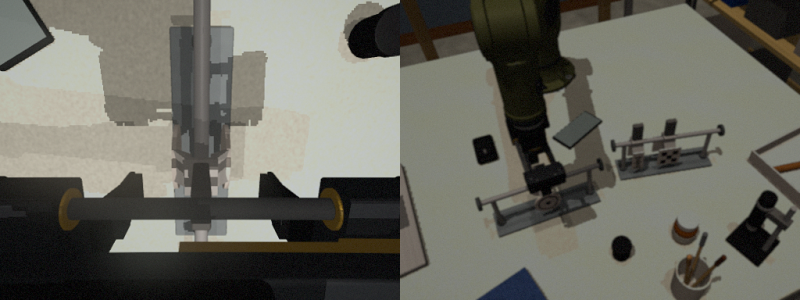

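The target hangs straight: the tab is centred at x 0.5365 at every height, and the discs are centred at 0.5367. Retracting straight up.

Call:
{"op": "move_arm", "data": {"increments": "0 0 5 0 0 0 0;0 0 10 0 0 0 0;0 0 20 0 0 0 0;0 0 25 0 0 0 0;0 0 25 0 0 0 0;0 0 25 0 0 0 0;0 0 20 0 0 0 0;0 0 10 0 0 0 0"}}

```text
time: 14.62
position: [0.5374, -0.1596, 0.2715]
tool_rot: [2.233, 2.203, 0.003]
ft_force: [0.7, -0.1, -0.3]
grip_width: 0.997
grip_force: 0.0
```

Call:
{"op": "move_arm", "data": {"increments": "0 -20 0 0 0 0 0;0 -35 0 0 0 0 0;0 -35 0 0 0 0 0;0 -35 0 0 0 0 0;0 -20 0 0 0 0 0;0 0 0 0 0 0 0;0 0 0 0 0 0 0;0 0 0 0 0 0 0"}}

```text
time: 15.28
position: [0.5366, -0.3025, 0.2673]
tool_rot: [-2.234, -2.208, -0.002]
ft_force: [-0.5, -0.3, -0.0]
grip_width: 1.001
grip_force: 0.0
```

```bash
python3 - <<'E'
from h import *
q=ctrl.get_image("scene"); t=ctrl.get_image("wrist")
cv2.imwrite("pics/f.png",cv2.resize(np.hstack([q["frame"][130:350,80:460],t["frame"][:220,60:440]])[:,:,::-1],(800,232)))
for c in (q,t):
    W=world(c); z=W[...,2]
    m=((z>.15)&(z<.18)&(abs(W[...,0]-.53)<.05)&(abs(W[...,1])<.35)).astype(np.uint8)
    n,l,st,_=cv2.connectedComponentsWithStats(m)
    for i in range(1,n):
        if st[i,4]>30: a=W[l==i]; print(st[i,4],a.mean(0).round(4),a[:,2].max().round(4))
    print()
E
```

```text
148 [0.5306 0.1752 0.1616] 0.1697
149 [0.5122 0.0939 0.1619] 0.1692
177 [ 0.5383 -0.1611  0.1625] 0.17

550 [ 0.5362 -0.1634  0.1651] 0.169
```

View pics/f.png

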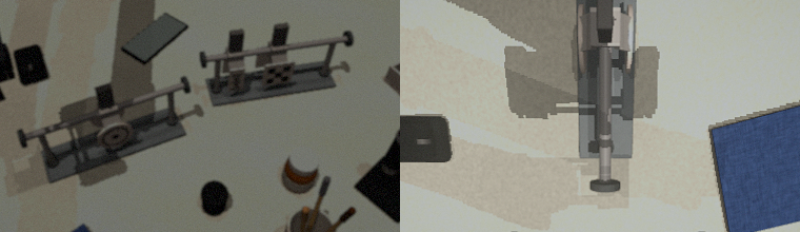

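The round target hangs upright near the middle of the empty rail, around (108,120) in the left picture. The square and strip targets haven't moved, and the robot is clear of everything.

```bash
python3 -c "
from bench import ctrl
print(ctrl.close_job())"
```

```text
the job is handed in; nothing more can be done
None
```

The round target now hangs straight near the middle of the formerly empty rail, the square and strip targets are where they were, and the job was handed in at about 15 s with the gripper clear.

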